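Lock the sample stage's pivot pin with its R-clip

TASK

The pivot pin of the hinged microscope sample stage still lacks its retaining clip. Take the red-tabbed R-clip out of its parking block, feel its straight leg into the cross hole in the free end of the pin, and press it straight down until the bow springs over the pin and the clip sits fully home, then let go. Feel your way and press gently: keep the load on the pin, the bow's pinch included, under 30 N, and leave the jar, the slide box and the dish alone.

Things in the scene. Friction and masses are not known exactly. Their poses are not given: they have to be found in the camera images.
- bracket: White hinged-stage bracket with its pivot pin, bolted down; origin on the bench 100 mm under lug_face. Axes: z up, y along the pin out to its free end, x level, square to the pin, towards the black stage plate. It reaches 175 mm to -y and 150 mm to +x; nothing of it stands over 116 mm above the bench. Under the pin's free end is only the bench.
- lug_face (a point): Point on the pin's axis in the outer face of the white lug, 100 mm above the bench; bracket axes. The level steel pin, 20 mm thick, sticks out 43 to 73 mm from here along +y, differently each time; friction of 25 N holds it there. Its top is 10 mm above this point.
- hole_mid (a point): Middle of the range in which the pin's vertical cross hole may lie: on the pin's axis, 24 mm out from lug_face, fixed to the bracket, NOT the hole itself. The hole is up to 15 mm either way from here along y, 34 mm short of the pin's end; 6.3 mm wide, right through. Its rim is nearly sharp: the leg's tip, if within about 1 mm, drops in.
- clip: The R-clip, 57 g: 5 mm steel wire under a red tab; origin at the leg's tip. Axes: z up along the straight leg, x from leg to sprung bow. It fits either way round, bow on the bracket's +x or -x side, in the plane square to the pin. At the start it hangs upright in the parking block's slot, the tab's underside on the block's top, 70 mm above the bench.
- clip_tab (a point): Centre of the red tab, to be gripped: 30 mm (clip x) by 18 mm (y) by 40 mm high. The leg's axis is 6 mm from it towards clip -x; the leg's round tip is 82 mm below it, the bow's flared end 72 mm below it and 10 mm to +x. A crossbar from leg to bow, underside 35 mm below this point, is the stop that lands on the pin when home.
- clip_tip (a point): Lower end of the clip's straight leg, clip axes.
- clip_seat (a point): Point on the leg's axis 39 mm above its tip: on the pin's axis when the clip is fully home. The bow's bulge then holds below the pin's widest part.
- clip_bow (a joint): Opening of the sprung bow, rad; 0 at rest. Pressing the clip down spreads it to about 0.11 rad past the pin's widest part and takes 3 to 15 N; then it springs back to 0 and the push drops, a few mm before the crossbar meets the pin. The contact forces on the pin, the bow's pinch included, must total under 30 N.
- park: Aluminium parking block on a grey foot, fixed: 90 (x) by 64 (y) by 70 mm high, origin under its centre, z up; a 10 mm slot along x through its top, open at both ends, holds the clip (clip x along the slot). Lift the clip by at least 75 mm to clear it.
- jar: Bystander: amber jar with black cap, 52 mm thick, 85 mm high, 0.25 kg, origin under its centre.
- slide_box: Bystander: blue slide box 85 x 100 x 36 mm, 0.3 kg, origin under its centre.
- dish: Bystander: clear dish 88 mm wide, 16 mm high, origin under its centre.
Things that resemble listed ones, but are neither listed nor needed, are in the scene too. Leave any pink look-alike of the clip alone.

How it is judged:
On the way, in this order (a step that is already met when the one before it is completed fails the run):
1. the straight leg has entered the pin's cross hole (x of clip_tip in the frame of lug_face between -0.005 and 0.005 m and y of clip_tip in the frame of lug_face between 0.004 and 0.043 m and z of clip_tip in the frame of lug_face below 0.002 m), for 0.05 s.
2. the bow is forced open by the pin with the leg in the hole (x of clip_tip in the frame of lug_face between -0.005 and 0.005 m and y of clip_tip in the frame of lug_face between 0.004 and 0.043 m and value of joint clip_bow above 0.05 rad and z of clip_tip in the frame of lug_face below -0.01 m), for 0.02 s.
At the end, for the whole second after the job is handed in: The clip is left fully home: its leg through the pin's cross hole, clip_seat within 4 mm of the pin's axis both in height and sideways, upright within 0.2 rad, its tip more than 32 mm below the pin's axis, and the bow sprung back to less than 0.03 rad (x of clip_seat in the frame of lug_face between -0.004 and 0.004 m and y of clip_seat in the frame of lug_face between 0.004 and 0.043 m and z of clip_seat in the frame of lug_face between -0.004 and 0.004 m and angle between clip_seat's own z axis and vertical below 0.2 rad and value of joint clip_bow below 0.03 rad and z of clip_tip in the frame of lug_face below -0.032 m and linear speed of clip below 0.02 m/s); the robot touches nothing.
It fails at once if the pin or bracket is pushed with more than 30 N by the clip (contact force between clip and bracket above 30 N).
It fails at once if the pin or bracket is pushed with more than 30 N by the robot (contact force between the arm and bracket above 30 N).
It fails at once if a bystander (jar, slide box, dish) is moved by more than 15 mm (distance of any of jar, slide_box, dish from where it was at the start of the episode above 0.015 m).
It also fails if it takes over 72 s, if anything falls off the work surface, if the arm or the gripper's body presses on something with over 40 N, if the wrist force passes 120 N, or if a joint passes its speed limit or range.

ROBOT

A 6-joint arm with a two-finger parallel gripper is mounted at the origin on the work surface. World frame = base frame: x ahead of the robot, y to its left, z up, the work surface at z = 0. Lengths are in m, angles in rad, forces in N, time in s.
With the tool pointing down it reaches from about 0.35 to 0.775 m from the base axis. Payload 7.3 kg.
Tool frame: the origin (TCP) lies midway between the tips of the shut fingers; the grasp point (between the pads) lies robot.grasp_offset behind it (robot.grasp_offset is the distance from the TCP to the grasp point, in m); z points along the fingers, x is the direction in which the jaws open and shut, and the axes are right-handed (so a half turn about z gives the same grasp; the last joint's range is limited). The gripper opens to 92 mm and grips with 3 to 60 N. Pads are 19 mm wide; open, the fingers measure 130 mm over their backs; the gripper's body (75 mm by 190 mm) begins 47 mm behind the grasp point.
Start: joints at [-1.432, 0.342, 1.524, -0, 1.275, -0.146], TCP at [0.148, -0.504, 0.227] pointing down, gripper open.
Joint ranges: [-2.53, 2.53], [-0.77, 2.02], [0.04, 2.7], [-1, 4.14], [0.28, 2.66], [-3.11, 3.11]. Speed limits (rad/s): [2.57, 2.57, 3.14, 3.14, 3.14, 3.14].

INTERFACE

Orientations are given as [roll, pitch, yaw] about the fixed x, y, z axes, in that order (R = Rz(yaw) Ry(pitch) Rx(roll)).
In Python, from cell import robot gives the robot as it stands. The module is installed in compiled form; this text tells all that it offers.
- The arm moves only by the tool move_arm, never from a script. Its argument "increments" is a list of rows, each a list of 7 numbers: the finger opening in mm, from 0 to 91.8, then the shift along the tool's x, y, z in mm, then the turn, a rotation vector about the tool's x, y, z in rad. A call has 1 to 12 rows; each row shifts and turns the pose as measured when the row begins, along the tool's axes as they then stand; what a row does not reach is not made up. A row lasts 1/8 s, in which the tool goes at most 62.5 mm and 10.7 degrees, less where a joint would pass 70% of its speed; a pose out of reach is approached as far as the arm can. A call is refused whole if a number of a shift passes 62.5 or a number of a turn 0.188, either way. A call with a gripper value outside its range is refused whole. The fingers move at their own pace and stop on an object; "newtons" is the grip in N (left out, the last holds). Time passes only in rows, so rows that do not move let the fingers close. It gives the time, the measured TCP pose, the force and the opening at its end, in the units of the state.
- robot.observe(): the state, without advancing time (a new reading comes with each control period).
- robot.read_camera(name): name is "side" or "top" or "wrist"; returns a dict with "img" (384x512x3 uint8, red, green, blue), "fx", "fy", "cx", "cy" (pixels), "T" (4x4, takes a point from camera to world coordinates). Camera axes: x right, y down, z forward; pixel columns grow to the right and rows downward; lengths in m; the calibration is good to about 2 mm. A picture is of the moment at which its call begins. There is no depth.
- robot.hand_in(): hands the job in, once; it reports no verdict.
Trained networks look in the newest picture that a camera, given by its name, has taken for a name from the list of things; names that differ only in an ending like _2 or _b are one class to them, and where a whole thing is asked for, a point or a joint stands for the part that bears it (a point fixed in the world has none). Each returns a list of dicts, best first, with "conf" (0 to 1); they miss things now and then, are a little off and sometimes report something else, mostly with a low value. They report only what shows in the picture. A call takes as long as a camera call. They do not tell look-alikes from the thing itself.
- robot.look_for(thing, camera): "rect" ([left, top, width, height] in pixels, round what is visible of it).
The state is a dict: "time": time; "qpos": joint angles; "qvel": joint speeds; "joint_efforts": joint torques, N m; "tool_pos": TCP position; "tool_rot": TCP orientation; "contact_force": force on the tool from outside, world axes, zero at the start; "torque": the same for the moment, N m; "opening": finger opening in m.
Only numpy, scipy, OpenCV 4.12 (cv2) and the standard library are available. Lean on these libraries where they do the work, as an engineer would, in place of code of your own. Each camera call takes 0.05 s, during which the arm holds its last target.

## Working session

There is one attempt and no reset: what is moved stays moved. The work goes in short steps, Python scripts to look and compute and a tool call to move; the robot and the scene stay as the last step left them, time stands still between calls to the robot, and variables do not carry over. Pictures are saved under pics/ and viewed, and the job is handed in when it is done.

Besides the shell and the picture viewer there is one more tool, called after "Call:" by a JSON object that holds its "name" and its "arguments". move_arm: Moves the arm, as the interface text tells. Its arguments: {"type":"object","properties":{"increments":{"type":"array"},"newtons":{"type":"number"}},"required":["increments"]}

```bash
mkdir -p pics
python3 - <<'E'
from cell import robot
import cv2
o=robot.observe()
print({k:(v if not hasattr(v,'round') else v) for k,v in o.items()}, robot.grasp_offset)
for c in ["side","top","wrist"]:
    r=robot.read_camera(c); cv2.imwrite(f"pics/{c}0.png",r["img"][:,:,::-1])
    print(c,r["fx"],r["fy"],r["cx"],r["cy"],r["T"])
    for t in ["bracket","clip","clip_tab","park","jar","slide_box","dish"]:
        print(t,[(x["rect"],round(x["conf"],2)) for x in robot.look_for(t,c)][:4])
E
```

```text
{'time': 0.0, 'qpos': array([-1.43196972e+00,  3.42707173e-01,  1.52505920e+00,  1.10732042e-05,
        1.27538911e+00, -1.46031212e-01]), 'qvel': array([-0.00165322,  0.00179884,  0.00086824,  0.00059032,  0.00025753,
       -0.00162303]), 'joint_efforts': array([ 1.32117730e-03, -4.31239271e+01, -2.44222820e+01,  7.18768453e-02,
        5.58445835e-02, -1.37068182e-04]), 'tool_pos': array([ 0.14748564, -0.50341642,  0.22603831]), 'tool_rot': array([-3.14135477e+00,  1.54465876e-03, -1.28594156e+00]), 'contact_force': array([-0.46403803, -0.80300238, -0.71591983]), 'torque': array([-0.04542287, -0.00914446,  0.00481524]), 'opening': 0.09213365579437187} 0.0188
side 495.5068878702234 495.5068878702234 253.758266629935 183.25725564657267 [[ 0.90491472 -0.25201417  0.34295511  0.00560456]
 [-0.42553045 -0.52195607  0.73924672 -1.14319272]
 [-0.00729315 -0.81489307 -0.57956543  0.93773186]
 [ 0.          0.          0.          1.        ]]
bracket [([247.4, 160.2, 65.8, 66.6], 0.89)]
clip [([282.2, 249.7, 13.7, 17.6], 0.57), ([231.2, 282.8, 11.4, 39.2], 0.51)]
clip_tab [([281.9, 249.4
[... 735 characters left out ...]
)]
clip_tab [([355.4, 262.6, 20.7, 12.9], 0.67), ([374.2, 214.0, 12.5, 7.5], 0.49)]
park [([356.1, 204.1, 31.9, 31.4], 0.85)]
jar [([124.5, 192.7, 28.0, 19.7], 0.6)]
slide_box [([351.7, 131.7, 42.5, 38.2], 0.73)]
dish [([126.5, 122.5, 34.0, 32.7], 0.91)]
wrist 315.5436944454469 315.5436944454469 254.01579102862547 190.678289542801 [[ 2.80797769e-01 -9.29292457e-01 -2.39933621e-01  2.11767449e-01]
 [-9.59766947e-01 -2.71845129e-01 -7.03394134e-02 -4.84504990e-01]
 [ 1.41100172e-04  2.50031509e-01 -9.68237690e-01  3.84094388e-01]
 [ 0.00000000e+00  0.00000000e+00  0.00000000e+00  1.00000000e+00]]
bracket []
clip [([188.5, 0.0, 45.4, 30.3], 0.82)]
clip_tab []
park []
jar []
slide_box []
dish []
```

View pics/side0.png

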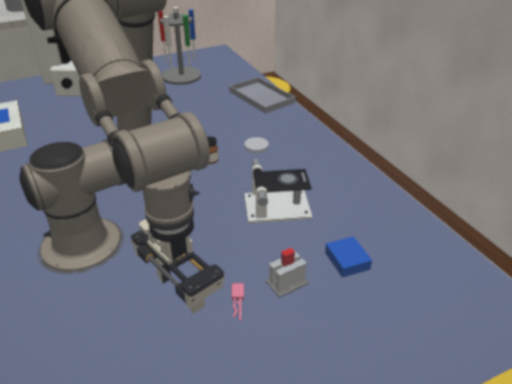

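View pics/top0.png

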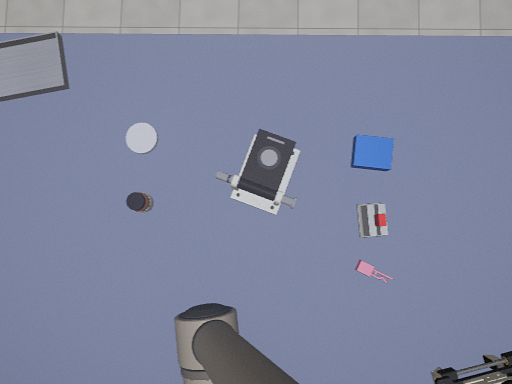

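View pics/wrist0.png

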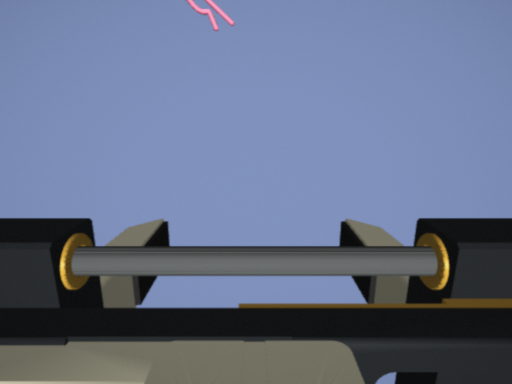

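Run:
```python
import cv2
t=cv2.imread("pics/top0.png"); s=cv2.imread("pics/side0.png")
cv2.imwrite("pics/top0a.png",cv2.resize(t[110:290,200:410],None,fx=3.3,fy=3.3,interpolation=cv2.INTER_CUBIC))
cv2.imwrite("pics/side0a.png",cv2.resize(s[140:340,210:390],None,fx=3,fy=3,interpolation=cv2.INTER_CUBIC))
```

```text
(no output)
```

View pics/top0a.png

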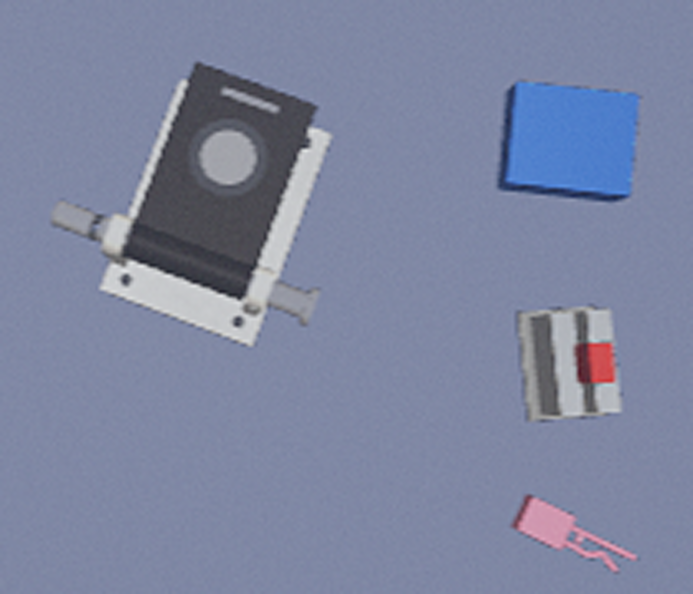

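View pics/side0a.png

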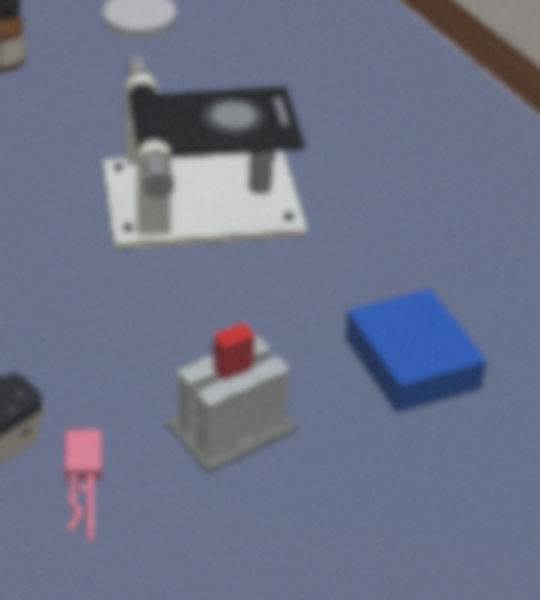

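The side view shows the red tab in the parking block at about (288,257). The pink look-alike lies loose at (238,295). In the top view the tab is at (381,219) and the bracket's free pin end is on the left at about (221,177). The pin's headed end is on the right at (291,201).

```bash
cat > lib.py <<'E'
import numpy as np, cv2
from scipy.spatial.transform import Rotation as R
from cell import robot
def ray(c,u,v):
    d=np.array([(u-c["cx"])/c["fx"],(v-c["cy"])/c["fy"],1.]); return c["T"][:3,3],c["T"][:3,:3]@d
def onz(c,u,v,z):
    o,d=ray(c,u,v); return o+d*(z-o[2])/d[2]
def proj(c,P):
    P=np.atleast_2d(P); q=(P-c["T"][:3,3])@c["T"][:3,:3]
    return np.c_[q[:,0]/q[:,2]*c["fx"]+c["cx"],q[:,1]/q[:,2]*c["fy"]+c["cy"]]
def cross(a,b):
    (o1,d1),(o2,d2)=a,b
    t=np.linalg.lstsq(np.c_[d1,-d2],o2-o1,rcond=None)[0]
    p,q=o1+t[0]*d1,o2+t[1]*d2; return (p+q)/2,np.linalg.norm(p-q)
def shot(name,fn=None,crop=None,k=1):
    c=robot.read_camera(name)
    if fn:
        i=c["img"][:,:,::-1]
        if crop: x0,y0,x1,y1=crop; i=i[y0:y1,x0:x1]
        cv2.imwrite("pics/"+fn,cv2.resize(i,None,fx=k,fy=k,interpolation=cv2.INTER_CUBIC))
    return c
def pose():
    o=robot.observe(); return np.array(o["tool_pos"]),R.from_euler("xyz",o["tool_rot"]),o
def plan(p,yaw):
    """shift mm in tool axes now, and rotvec (tool) to reach p with tool down at yaw"""
    p0,r0,o=pose()
    tgt=R.from_euler("xyz",[np.pi,0,yaw])
    print("shift mm",(r0.inv().apply(np.array(p)-p0)*1e3).round(1),"rotvec",(r0.inv()*tgt).as_rotvec().round(3))
def st():
    p,r,o=pose()
    print("t",round(o["time"],3),"p",p.round(4),"rot",np.round(o["tool_rot"],4),"F",np.round(o["contact_force"],2),"M",np.round(o["torque"],2),"op",round(o["opening"]*1e3,2))
E
python3 - <<'E'
from lib import *
T=shot("top");S=shot("side")
print("free end", onz(T,217.5,175.5,.10)); print("head end",onz(T,292,203,.10))
print("lug",onz(T,232,180.5,.116))
print("tab top",onz(T,380.5,219.5,.108))
# park slot in crop (580,312)->(590,412)
for u,v in [(580,312),(590,412),(525,315),(533,418),(610,309),(620,411)]:
    print(u,v,onz(T,u/3.3+200,v/3.3+110,.07).round(3))
E
```

```text
free end [0.55133184 0.02832847 0.1       ]
head end [ 0.48562363 -0.1601434   0.1       ]
lug [ 0.53747571 -0.00992445  0.116     ]
tab top [ 0.44910092 -0.37612598  0.108     ]
580 312 [ 0.488 -0.376  0.07 ]
590 412 [ 0.411 -0.383  0.07 ]
525 315 [ 0.485 -0.334  0.07 ]
533 418 [ 0.405 -0.34   0.07 ]
610 309 [ 0.491 -0.399  0.07 ]
620 411 [ 0.412 -0.406  0.07 ]
```

Run:
```python
from lib import *
plan([.43,-.378,.29],-1.48)
```

```text
shift mm [ -41.4 -306.5  -63.3] rotvec [ 0.    -0.     0.194]
```

Call:
{"name": "move_arm", "arguments": {"increments": [[91.8,-8,-50,-15,0,0,0],[91.8,-8,-50,-15,0,0,0],[91.8,-8,-50,-15,0,0,0],[91.8,-8,-50,-10,0,0,0],[91.8,-7,-50,-8,0,0,0],[91.8,-2,-50,0,0,0,0.1],[91.8,0,0,0,0,0,0.09],[91.8,0,0,0,0,0,0]]}}

```text
time: 2.3
tool_pos: [0.4328, -0.377, 0.2915]
tool_rot: [-3.14, -0.001, -1.483]
contact_force: [-0.4, -0.5, -0.4]
opening: 0.0917
```

Run:
```python
from lib import *
plan([.43,-.378,.29],-1.48); st()
c=shot("wrist","w1.png"); print(robot.look_for("clip_tab","wrist")[:2],robot.look_for("park","wrist")[:2])
```

```text
shift mm [0.8 2.8 1.5] rotvec [-0.001 -0.001 -0.003]
t 2.3 p [ 0.4328 -0.377   0.2915] rot [-3.1402e+00 -7.0000e-04 -1.4828e+00] F [-0.37 -0.5  -0.37] M [-0.   -0.02 -0.  ] op 91.71
[{'rect': [248.2, 139.8, 16.5, 32.5], 'conf': 0.95}, {'rect': [220.7, 218.9, 56.0, 30.2], 'conf': 0.69}] [{'rect': [228.6, 112.6, 50.7, 73.1], 'conf': 0.84}]
```

View pics/w1.png

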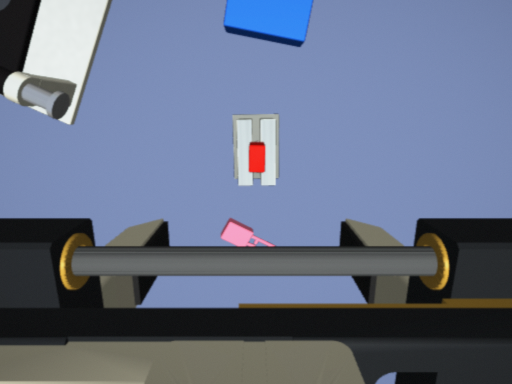

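Run:
```python
from lib import *
c=shot("wrist","w1a.png",(215,100,300,200),6)
i=c["img"].astype(int); m=((i[:,:,0]>150)&(i[:,:,1]<60)).astype(np.uint8)
pts=cv2.findNonZero(m); print(cv2.minAreaRect(pts), cv2.boundingRect(pts))
x,y,w,h=cv2.boundingRect(pts)
print(onz(c,x+w/2,y+h-1,.11), onz(c,x+w/2,y,.11), onz(c,x+w/2,y,.07))
for u,v in [(253,119),(262,119),(253,186),(262,186),(237,119),(276,119),(237,186),(276,186)]: print(u,v,onz(c,u,v,.07).round(4))
S=shot("side"); r=robot.look_for("clip_tab","side"); print([q["rect"] for q in r])
i=S["img"].astype(int); m=((i[:,:,0]>130)&(i[:,:,1]<60)&(i[:,:,2]<60)).astype(np.uint8); m[:,:260]=0
p=cv2.boundingRect(cv2.findNonZero(m[:300])); print(p)
```

```text
((256.0, 157.5), (27.0, 14.0), 90.0) (249, 144, 15, 28)
[ 0.43400116 -0.37966476  0.11      ] [ 0.46320686 -0.37706017  0.11      ] [ 0.45905985 -0.37776632  0.07      ]
253 119 [ 0.4877 -0.3711  0.07  ]
262 119 [ 0.4886 -0.3816  0.07  ]
253 186 [ 0.4073 -0.378   0.07  ]
262 186 [ 0.4082 -0.3891  0.07  ]
237 119 [ 0.4861 -0.3524  0.07  ]
276 119 [ 0.4901 -0.3979  0.07  ]
237 186 [ 0.4056 -0.3584  0.07  ]
276 186 [ 0.4097 -0.4064  0.07  ]
[[278.9, 248.2, 14.7, 15.3], [231.1, 283.3, 11.7, 34.5]]
(283, 251, 10, 5)
```

View pics/w1a.png

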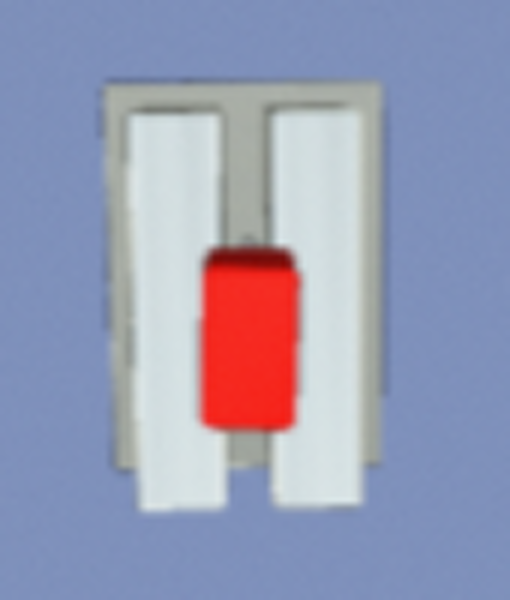

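Run:
```python
from lib import *
plan([.4486,-.3784,.074],-1.481)
```

```text
shift mm [  1.9 -16.4 217.8] rotvec [-0.002 -0.001 -0.004]
```

Call:
{"name": "move_arm", "arguments": {"increments": [[91.8,2,-16,40,0,0,0],[91.8,0,0,50,0,0,0],[91.8,0,0,50,0,0,0],[91.8,0,0,0,0,0,0]]}}

```text
time: 3.1
tool_pos: [0.4477, -0.3809, 0.1504]
tool_rot: [-3.137, -0.005, -1.487]
contact_force: [0.7, -0.1, 0.4]
opening: 0.0918
```

Run:
```python
from lib import *
plan([.4486,-.3784,.074],-1.481); st()
c=shot("wrist","w2.png"); c=shot("side","s2.png",(200,180,350,320),4)
```

```text
shift mm [-2.8 -0.7 76.4] rotvec [-0.004 -0.005 -0.006]
t 3.1 p [ 0.4477 -0.3809  0.1504] rot [-3.1372 -0.0046 -1.4865] F [ 0.71 -0.13  0.38] M [ 0.06 -0.02 -0.04] op 91.76
```

View pics/w2.png

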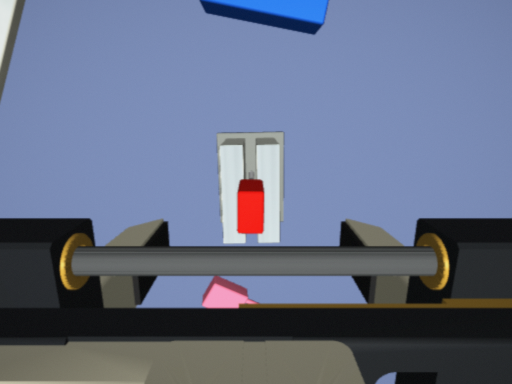

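View pics/s2.png

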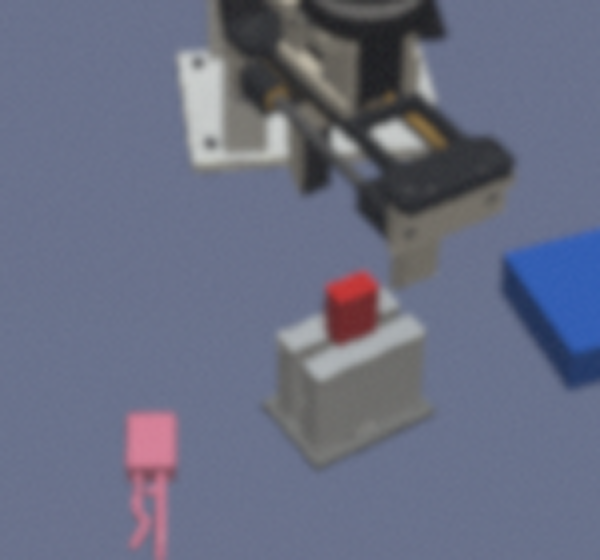

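Call:
{"name": "move_arm", "arguments": {"increments": [[91.8,-3,0,26,-0.004,-0.005,-0.006],[91.8,0,0,25,0,0,0],[91.8,0,0,20,0,0,0],[91.8,0,0,0,0,0,0]]}}

```text
time: 3.7
tool_pos: [0.4555, -0.3874, 0.0954]
tool_rot: [-3.122, -0.025, -1.481]
contact_force: [-0.1, -0.2, 0.0]
opening: 0.0916
```

Run:
```python
from lib import *
plan([.4486,-.3784,.074],-1.481); st()
c=shot("wrist","w3.png")
```

```text
shift mm [-10.1   6.5  21. ] rotvec [-0.019 -0.025  0.   ]
t 3.7 p [ 0.4555 -0.3874  0.0954] rot [-3.1221 -0.0249 -1.4809] F [-0.13 -0.2   0.04] M [ 0.04 -0.    0.  ] op 91.59
```

View pics/w3.png

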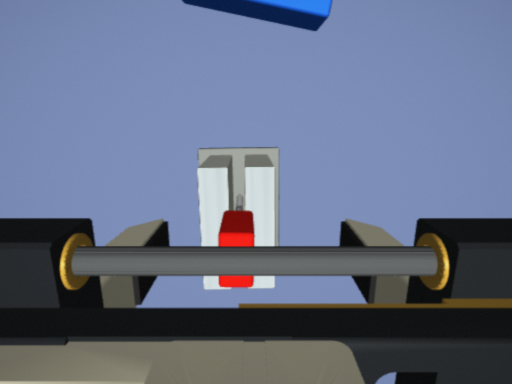

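Call:
{"name": "move_arm", "arguments": {"increments": [[91.8,-10,6,0,-0.019,-0.025,0],[91.8,0,0,0,0,0,0]]}}

```text
time: 4.0
tool_pos: [0.45, -0.3794, 0.0998]
tool_rot: [-3.137, -0.005, -1.481]
contact_force: [0.8, -0.5, 0.1]
opening: 0.0916
```

Run:
```python
from lib import *
plan([.4486,-.3784,.074],-1.481); st()
```

```text
shift mm [-1.2  1.4 25.8] rotvec [-0.004 -0.005  0.   ]
t 4.0 p [ 0.45   -0.3794  0.0998] rot [-3.1375 -0.0046 -1.4808] F [ 0.77 -0.49  0.15] M [0.03 0.06 0.02] op 91.64
```

Call:
{"name": "move_arm", "arguments": {"increments": [[91.8,-1,1,13,-0.004,-0.005,0],[91.8,0,0,8,-0.004,-0.005,0],[91.8,0,0,0,0,0,0]]}}

```text
time: 4.38
tool_pos: [0.4491, -0.3786, 0.0779]
tool_rot: [3.138, 0.005, -1.481]
contact_force: [0.3, -0.0, -0.5]
opening: 0.0923
```

Run:
```python
from lib import *
plan([.4486,-.3784,.074],-1.481); st()
```

```text
shift mm [-0.2  0.4  3.9] rotvec [0.004 0.005 0.   ]
t 4.375 p [ 0.4491 -0.3786  0.0779] rot [ 3.1377  0.0054 -1.4807] F [ 0.29 -0.03 -0.46] M [0.01 0.02 0.01] op 92.33
```

Call:
{"name": "move_arm", "arguments": {"increments": [[91.8,0,0,3.5,0.004,0.005,0],[91.8,0,0,0,0,0,0],[30,0,0,0,0,0,0],[30,0,0,0,0,0,0],[30,0,0,0,0,0,0],[30,0,0,0,0,0,0]], "newtons": 10}}

```text
time: 5.12
tool_pos: [0.4492, -0.3787, 0.0743]
tool_rot: [-3.141, -0.0, -1.481]
contact_force: [-0.4, 0.4, -0.7]
opening: 0.056
```

Run:
```python
from lib import *
plan([.4486,-.3784,.074],-1.481); st()
c=shot("wrist","w4.png")
```

```text
shift mm [-0.4  0.6  0.3] rotvec [-0.001 -0.     0.   ]
t 5.125 p [ 0.4492 -0.3787  0.0743] rot [-3.1410e+00 -2.0000e-04 -1.4807e+00] F [-0.41  0.45 -0.74] M [-0.03  0.02  0.05] op 56.0
```

View pics/w4.png

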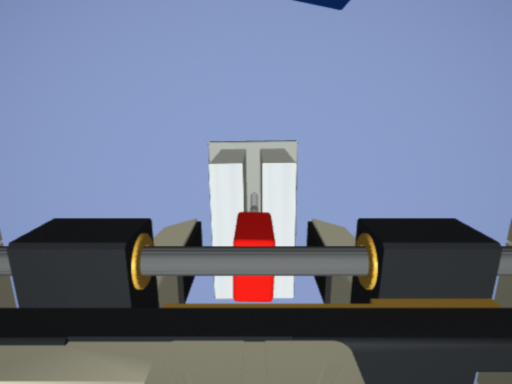

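Call:
{"name": "move_arm", "arguments": {"increments": [[10,0,0,0,0,0,0],[10,0,0,0,0,0,0],[10,0,0,0,0,0,0],[10,0,0,0,0,0,0],[10,0,0,0,0,0,0],[10,0,0,0,0,0,0]], "newtons": 10}}

```text
time: 5.92
tool_pos: [0.4492, -0.3788, 0.0744]
tool_rot: [-3.141, -0.0, -1.481]
contact_force: [0.0, 0.3, -0.5]
opening: 0.0181
```

Call:
{"name": "move_arm", "arguments": {"increments": [[10,0,0,0,0,0,0],[10,0,0,0,0,0,0]], "newtons": 45}}

```text
time: 6.18
tool_pos: [0.4492, -0.3788, 0.0744]
tool_rot: [-3.141, -0.0, -1.481]
contact_force: [-0.0, 0.0, 0.7]
opening: 0.0179
```

Run:
```python
from lib import *
plan([.4486,-.3784,.074],-1.481); st()
```

```text
shift mm [-0.4  0.6  0.4] rotvec [-0.001 -0.     0.   ]
t 6.175 p [ 0.4492 -0.3788  0.0744] rot [-3.1410e+00 -3.0000e-04 -1.4806e+00] F [-0.03  0.    0.72] M [ 0.01 -0.03 -0.01] op 17.93
```

Call:
{"name": "move_arm", "arguments": {"increments": [[10,0,0,-8,0,0,0],[10,0,0,-15,0,0,0],[10,0,0,-20,0,0,0],[10,0,0,-20,0,0,0],[10,0,0,-20,0,0,0],[10,0,0,-20,0,0,0],[10,0,0,-15,0,0,0],[10,0,0,0,0,0,0]]}}

```text
time: 7.18
tool_pos: [0.4497, -0.3793, 0.2038]
tool_rot: [-3.137, -0.005, -1.481]
contact_force: [-0.3, -0.6, -1.0]
opening: 0.0177
```

Run:
```python
from lib import *
plan([.4492,-.3788,.1944],-1.481); st()
c=shot("side","s5.png",(200,130,350,310),4);shot("top","t5.png",(170,110,410,290),3.3)
```

```text
shift mm [-0.6  0.5  9.4] rotvec [-0.005 -0.005  0.   ]
t 7.175 p [ 0.4497 -0.3793  0.2038] rot [-3.137  -0.0054 -1.4806] F [-0.29 -0.58 -0.97] M [-0.04 -0.03 -0.02] op 17.7
```

View pics/s5.png

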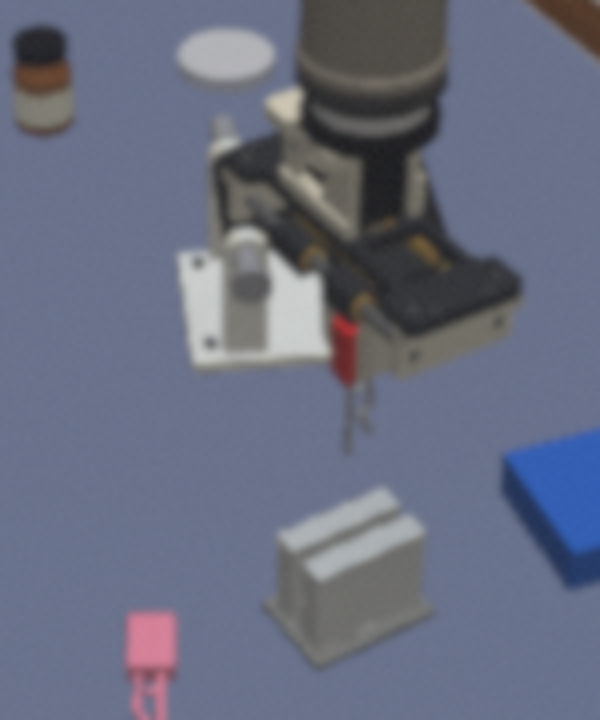

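View pics/t5.png

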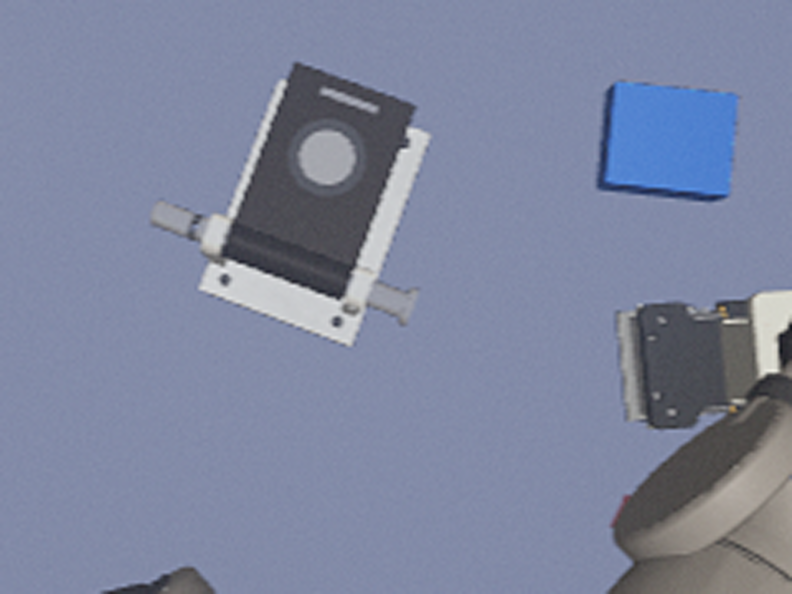

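Run:
```python
from lib import *
plan([.483,.0375,.25],-1.907)
```

```text
shift mm [-411.3  -71.3  -49.1] rotvec [-0.003 -0.002  0.426]
```

Call:
{"name": "move_arm", "arguments": {"increments": [[10,0,0,-15,0,0,0],[10,-25,-5,-25,0,0,0],[10,-40,-7,-5,0,0,0],[10,-50,-8,-1,0,0,0],[10,-50,-8,0,0,0,0],[10,-50,-8,0,0,0,0],[10,-50,-8,0,0,0,0],[10,-50,-8,0,0,0,0],[10,-40,-8,0,0,0,0],[10,-25,-7,0,0,0,0],[10,0,0,0,0,0,0.12],[10,0,0,0,0,0,0.12]]}}

```text
time: 8.78
tool_pos: [0.4826, 0.0182, 0.2538]
tool_rot: [-3.137, 0.0, -1.728]
contact_force: [-0.3, -0.5, -0.3]
opening: 0.0177
```

Run:
```python
from lib import *
plan([.483,.0375,.18],-1.907);st()
```

```text
shift mm [-19.1   2.9  73.8] rotvec [-0.004  0.001  0.179]
t 8.775 p [0.4826 0.0182 0.2538] rot [-3.1374e+00  2.0000e-04 -1.7279e+00] F [-0.25 -0.48 -0.27] M [ 0.05 -0.02 -0.05] op 17.68
```

Call:
{"name": "move_arm", "arguments": {"increments": [[10,-18,3,0,-0.002,0,0.1],[10,0,0,20,0,0,0.08],[10,0,0,20,0,0,0],[10,0,0,20,0,0,0],[10,0,0,10,0,0,0],[10,0,0,0,0,0,0],[10,0,0,0,0,0,0]]}}

```text
time: 9.65
tool_pos: [0.4841, 0.0374, 0.1859]
tool_rot: [-3.136, 0.002, -1.915]
contact_force: [0.5, -0.5, -0.3]
opening: 0.0177
```

Run:
```python
from lib import *
plan([.483,.0375,.18],-1.907);st()
shot("wrist","w6.png");shot("side","s6.png",(200,110,350,260),4)
```

```text
shift mm [0.2 1.1 5.9] rotvec [-0.005  0.002 -0.008]
t 9.65 p [0.4841 0.0374 0.1859] rot [-3.1363e+00  1.6000e-03 -1.9148e+00] F [ 0.53 -0.5  -0.35] M [0.1  0.06 0.06] op 17.73
```

View pics/w6.png

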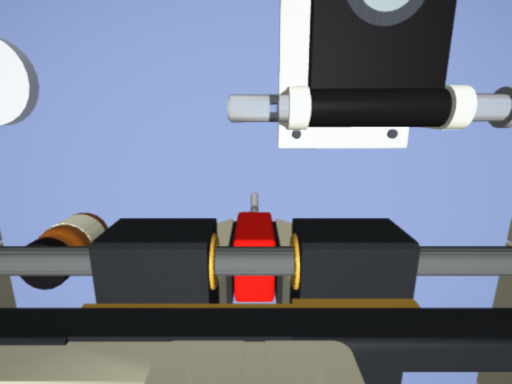

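View pics/s6.png

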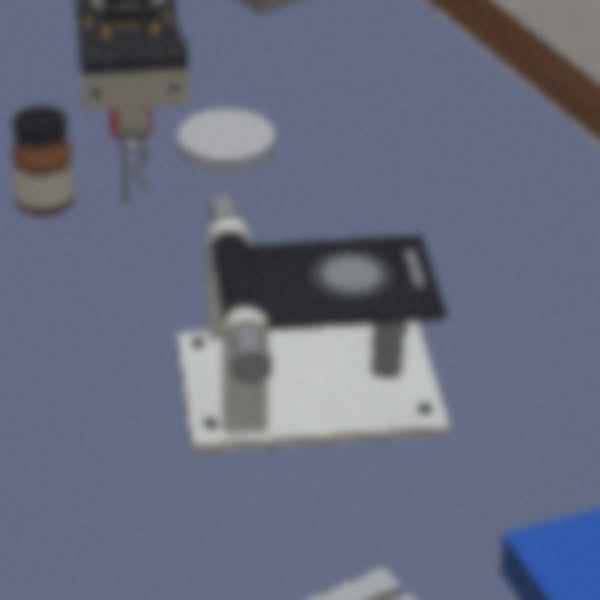

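Run:
```python
from lib import *
shot("wrist","w7.png",(215,70,335,150),6)
shot("wrist","w7b.png",(205,170,305,310),4)
```

```text
(no output)
```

View pics/w7.png

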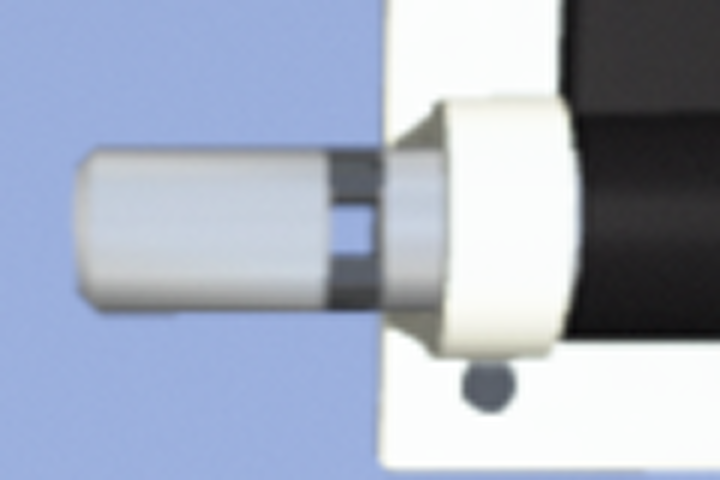

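View pics/w7b.png

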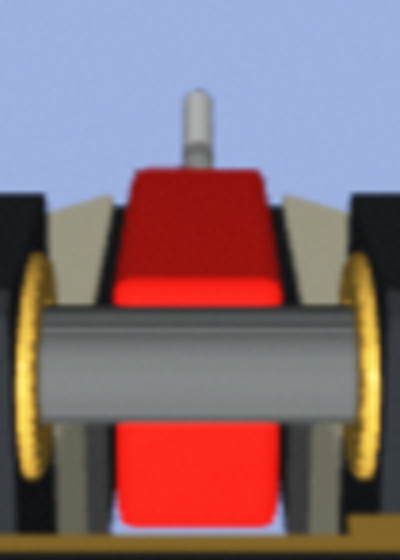

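Run:
```python
from lib import *
c=shot("wrist")
p,r,o=pose()
f=lambda x,y,k,x0,y0:((x+.5)/k-.5+x0,(y+.5)/k-.5+y0)
P=lambda x,y,z:onz(c,*f(x,y,6,215,70),z)
h=P(355.5,230,.109); print("hole",h.round(4),"left/right rim",P(330,230,.11).round(4),P(381,230,.11).round(4))
a=P(80,230,.10);print("end",a,"dist hole-end",np.linalg.norm(P(355.5,230,.1)-a))
# pin axis dir: sides at left/right
t=P(150,150,.1);b=P(150,310,.1);print("width",np.linalg.norm(t-b))
lf=P(447,230,.1); print("lug face",lf, np.linalg.norm(P(355.5,230,.1)-lf))
Q=lambda x,y,z:onz(c,*f(x,y,4,205,170),z)
z=p[2]+.0356
for q in [(198,525),(198,280),(113,290),(283,290)]:
    print("tab tool mm",(r.inv().apply(Q(*q,z)-p)*1e3).round(2))
# tip predicted vs side camera
S=shot("side","s7.png",(195,110,275,170),8)
for dx in (-6,16-6+0):
    pass
tip=p+r.apply([0,6e-3,66.4e-3]); print("tip pred",tip.round(4),"side px",proj(S,tip).round(1))
# pin axis direction from full picture: fit using white lug/pin head right
i=c["img"];
```

```text
hole [0.5434 0.0016 0.109 ] left/right rim [0.5444 0.0045 0.11  ] [ 0.5424 -0.0012  0.11  ]
end [0.5548465 0.0333299 0.1      ] dist hole-end 0.034258647952153755
width 0.019249823457075658
lug face [ 0.53944767 -0.009627    0.1       ] 0.011374880328476396
tab tool mm [ -0.5   14.5  -35.67]
tab tool mm [ -0.5  -14.31 -35.53]
tab tool mm [ -9.36 -13.18 -35.52]
tab tool mm [  8.35 -13.19 -35.55]
tip pred [0.4785 0.0394 0.1191] side px [[231.  160.5]]
```

View pics/s7.png

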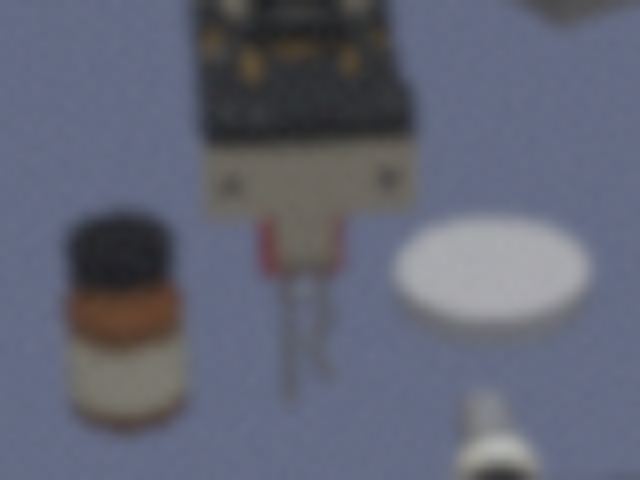

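Run:
```python
from lib import *
c=shot("wrist")
A=onz(c,232,108,.1);B=onz(c,500,106.5,.1);d=A-B;print("axis ang",np.arctan2(d[1],d[0]))
yaw=-1.915
r=R.from_euler("xyz",[np.pi,0,yaw])
h=np.array([.5434,.0016,.110])
t=h-r.apply([-.5e-3,6.1e-3,66.4e-3]); print(t); t[2]+=.006
plan(t,yaw)
```

```text
axis ang 1.2320175887353682
[ 0.54897348 -0.0009291   0.1764    ]
shift mm [ 14.1 -74.3   3.3] rotvec [-0.005  0.001  0.   ]
```

Call:
{"name": "move_arm", "arguments": {"increments": [[10,3,-15,0,-0.002,0,0],[10,3,-20,0,0,0,0],[10,3,-20,0,0,0,0],[10,3,-15,0,0,0,0],[10,2,-4,0,0,0,0],[10,0,0,0,0,0,0]]}}

```text
time: 10.75
tool_pos: [0.5542, -0.0044, 0.1855]
tool_rot: [-3.137, 0.001, -1.915]
contact_force: [-0.3, -0.0, -0.9]
opening: 0.018
```

Run:
```python
from lib import *
st(); plan([.54897,-.00093,.1824],-1.914)
shot("wrist","w8.png"); S=shot("side","s8.png",(225,120,295,190),8)
p,r,o=pose();print(proj(S,p+r.apply([-.5e-3,6.1e-3,66.4e-3])))
```

```text
t 10.75 p [ 0.5542 -0.0044  0.1855] rot [-3.1372e+00  1.5000e-03 -1.9153e+00] F [-0.34 -0.01 -0.92] M [0.1  0.06 0.03] op 18.01
shift mm [-1.5  6.1  3.1] rotvec [-0.004  0.001 -0.001]
[[257.51611968 161.59087278]]
```

View pics/s8.png

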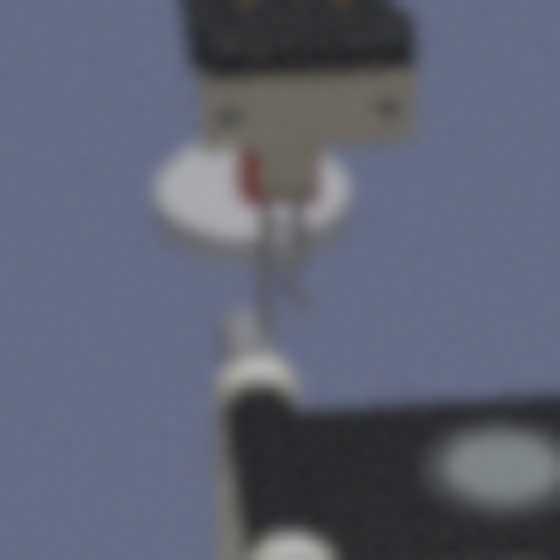

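View pics/w8.png

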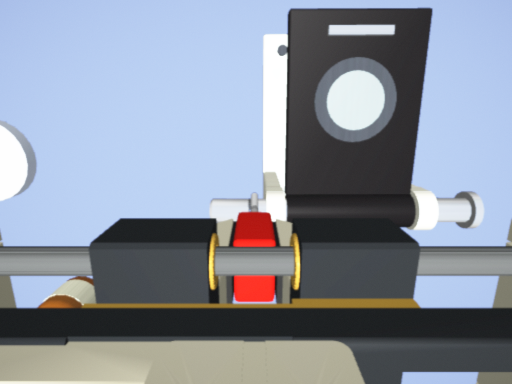

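Call:
{"name": "move_arm", "arguments": {"increments": [[10,-1.5,6,0,-0.004,0.001,0],[10,0,0,0,0,0,0],[10,0,0,0,0,0,0]]}}

```text
time: 11.22
tool_pos: [0.5475, 0.0005, 0.1861]
tool_rot: [-3.141, 0.001, -1.914]
contact_force: [0.9, -0.2, -1.4]
opening: 0.0179
```

Run:
```python
from lib import *
st(); plan([.54897,-.00093,.1764],-1.914)
```

```text
t 11.225 p [5.475e-01 5.000e-04 1.861e-01] rot [-3.1415e+00  6.0000e-04 -1.9138e+00] F [ 0.87 -0.19 -1.44] M [0.04 0.05 0.03] op 17.86
shift mm [ 0.8 -1.9  9.7] rotvec [-0.     0.001  0.   ]
```

Call:
{"name": "move_arm", "arguments": {"increments": [[10,0.7,-1.7,3,0,0,0],[10,0,0,2,0,0,0],[10,0,0,0,0,0,0]]}}

```text
time: 11.6
tool_pos: [0.5489, -0.0008, 0.1807]
tool_rot: [-3.141, 0.001, -1.914]
contact_force: [-0.1, -0.2, 0.4]
opening: 0.0177
```

Run:
```python
from lib import *
st(); plan([.54897,-.00093,.1764],-1.914)
```

```text
t 11.6 p [ 0.5489 -0.0008  0.1807] rot [-3.1415e+00  5.0000e-04 -1.9137e+00] F [-0.06 -0.18  0.45] M [0.05 0.02 0.04] op 17.68
shift mm [ 0.1 -0.1  4.3] rotvec [-0.     0.001  0.   ]
```

Call:
{"name": "move_arm", "arguments": {"increments": [[10,0,0,2,0,0,0],[10,0,0,1,0,0,0],[10,0,0,1,0,0,0],[10,0,0,0,0,0,0]]}}

```text
time: 12.1
tool_pos: [0.5489, -0.0008, 0.1763]
tool_rot: [3.142, 0.0, -1.914]
contact_force: [0.0, -1.1, -0.4]
opening: 0.0175
```

Call:
{"name": "move_arm", "arguments": {"increments": [[10,0,0,1,0,0,0],[10,0,0,0,0,0,0]]}}

```text
time: 12.35
tool_pos: [0.5489, -0.0008, 0.1753]
tool_rot: [-3.142, 0.001, -1.914]
contact_force: [0.4, -0.0, -0.7]
opening: 0.0177
```

Call:
{"name": "move_arm", "arguments": {"increments": [[10,0,0,1,0,0,0],[10,0,0,0,0,0,0]]}}

```text
time: 12.6
tool_pos: [0.549, -0.0008, 0.1743]
tool_rot: [-3.141, 0.001, -1.914]
contact_force: [-0.1, 0.3, -1.0]
opening: 0.0176
```

Run:
```python
from lib import *
st(); plan([.54897,-.00093,.1764],-1.914)
```

```text
t 12.6 p [ 0.549  -0.0008  0.1743] rot [-3.1414e+00  6.0000e-04 -1.9138e+00] F [-0.1   0.33 -0.97] M [ 0.05  0.05 -0.01] op 17.58
shift mm [ 0.1 -0.  -2.1] rotvec [-0.     0.001  0.   ]
```

Call:
{"name": "move_arm", "arguments": {"increments": [[10,0,0,1,0,0,0],[10,0,0,1,0,0,0],[10,0,0,0,0,0,0]]}}

```text
time: 12.98
tool_pos: [0.549, -0.0008, 0.1722]
tool_rot: [-3.141, 0.001, -1.914]
contact_force: [-0.8, 1.0, 0.9]
opening: 0.0179
```

Call:
{"name": "move_arm", "arguments": {"increments": [[10,0,0,1,0,0,0],[10,0,0,1,0,0,0],[10,0,0,0,0,0,0]]}}

```text
time: 13.35
tool_pos: [0.5493, -0.0009, 0.1702]
tool_rot: [-3.14, 0.001, -1.914]
contact_force: [-0.1, -0.9, -1.3]
opening: 0.0178
```

Run:
```python
from lib import *
st(); plan([.54897,-.00093,.1764],-1.914); S=shot("side","s9.png",(225,120,295,190),8)
p,r,o=pose();print(proj(S,p+r.apply([-.5e-3,6.1e-3,66.4e-3])))
```

```text
t 13.35 p [ 0.5493 -0.0009  0.1702] rot [-3.1405e+00  7.0000e-04 -1.9138e+00] F [-0.07 -0.95 -1.26] M [-0.03 -0.06  0.06] op 17.83
shift mm [ 0.1  0.3 -6.2] rotvec [-0.001  0.001  0.   ]
[[255.70775502 165.70659466]]
```

View pics/s9.png

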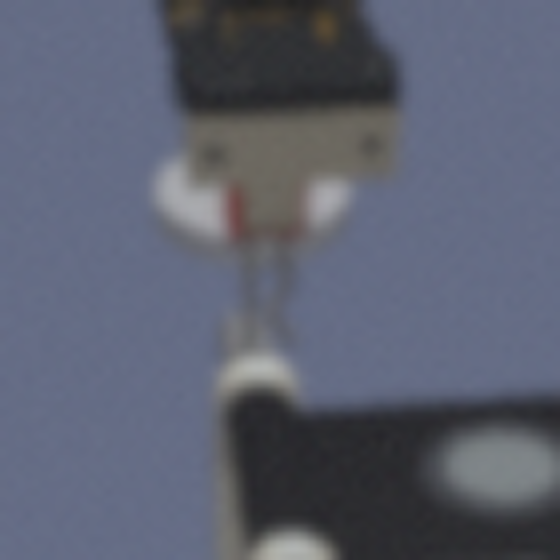

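Call:
{"name": "move_arm", "arguments": {"increments": [[10,0,0,1,0,0,0],[10,0,0,1,0,0,0],[10,0,0,1,0,0,0],[10,0,0,0,0,0,0]]}}

```text
time: 13.9
tool_pos: [0.5494, -0.0009, 0.167]
tool_rot: [-3.14, 0.001, -1.914]
contact_force: [0.7, -0.5, -0.3]
opening: 0.0177
```

Call:
{"name": "move_arm", "arguments": {"increments": [[10,0,0,1,0,0,0],[10,0,0,1,0,0,0],[10,0,0,1,0,0,0],[10,0,0,0,0,0,0]]}}

```text
time: 14.4
tool_pos: [0.5494, -0.001, 0.1638]
tool_rot: [-3.14, 0.001, -1.914]
contact_force: [0.2, 0.3, -0.0]
opening: 0.0177
```

Run:
```python
from lib import *
st(); plan([.54897,-.00093,.1764],-1.914)
```

```text
t 14.4 p [ 0.5494 -0.001   0.1638] rot [-3.1403e+00  7.0000e-04 -1.9138e+00] F [ 0.18  0.33 -0.05] M [-0.02 -0.11 -0.01] op 17.73
shift mm [  0.1   0.4 -12.6] rotvec [-0.001  0.001  0.   ]
```

Call:
{"name": "move_arm", "arguments": {"increments": [[10,0,0.3,1,-0.001,0,0],[10,0,0,1,0,0,0],[10,0,0,1,0,0,0],[10,0,0,0,0,0,0]]}}

```text
time: 14.9
tool_pos: [0.5494, -0.0009, 0.1608]
tool_rot: [-3.14, 0.001, -1.914]
contact_force: [0.8, -0.2, -0.8]
opening: 0.0179
```

Call:
{"name": "move_arm", "arguments": {"increments": [[10,0,0,1,0,0,0],[10,0,0,1,0,0,0],[10,0,0,1,0,0,0],[10,0,0,0,0,0,0]]}}

```text
time: 15.4
tool_pos: [0.5494, -0.0009, 0.1576]
tool_rot: [-3.14, 0.001, -1.914]
contact_force: [1.0, -1.0, -0.6]
opening: 0.0175
```

Run:
```python
from lib import *
st(); plan([.54897,-.00093,.1764],-1.914);S=shot("side","s10.png",(225,120,295,190),8)
```

```text
t 15.4 p [ 0.5494 -0.0009  0.1576] rot [-3.1405e+00  9.0000e-04 -1.9138e+00] F [ 0.96 -1.   -0.61] M [ 0.   -0.18 -0.02] op 17.48
shift mm [  0.2   0.4 -18.8] rotvec [-0.001  0.001  0.   ]
```

View pics/s10.png

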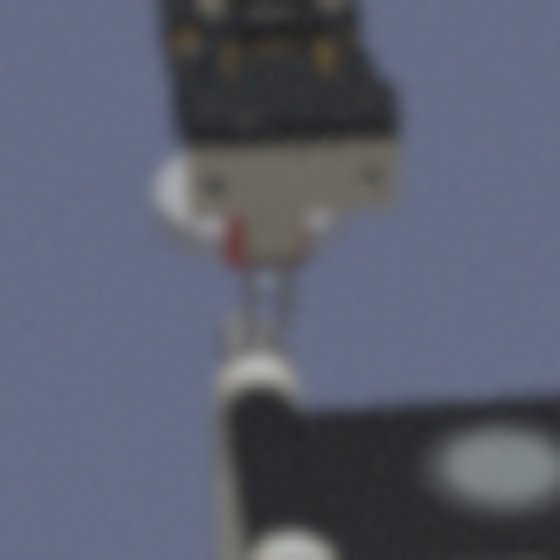

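Call:
{"name": "move_arm", "arguments": {"increments": [[10,0,0,1,0,0,0],[10,0,0,1,0,0,0],[10,0,0,0,0,0,0]]}}

```text
time: 15.82
tool_pos: [0.5494, -0.0009, 0.1555]
tool_rot: [-3.14, 0.001, -1.914]
contact_force: [0.9, -0.9, -0.0]
opening: 0.0177
```

Call:
{"name": "move_arm", "arguments": {"increments": [[10,0,0,1,0,0,0],[10,0,0,1,0,0,0],[10,0,0,0,0,0,0]]}}

```text
time: 16.2
tool_pos: [0.5494, -0.0009, 0.1534]
tool_rot: [-3.14, 0.001, -1.914]
contact_force: [0.8, -0.6, -0.6]
opening: 0.0178
```

Run:
```python
from lib import *
st(); plan([.54897,-.00093,.1764],-1.914)
```

```text
t 16.2 p [ 0.5494 -0.0009  0.1534] rot [-3.1404e+00  8.0000e-04 -1.9138e+00] F [ 0.78 -0.59 -0.63] M [-0.01 -0.19  0.02] op 17.77
shift mm [  0.2   0.4 -23. ] rotvec [-0.001  0.001  0.   ]
```

Call:
{"name": "move_arm", "arguments": {"increments": [[10,0,-0.2,1,0,0,0],[10,0,0,1,0,0,0],[10,0,0,0,0,0,0]]}}

```text
time: 16.58
tool_pos: [0.5495, -0.001, 0.1512]
tool_rot: [-3.141, 0.001, -1.914]
contact_force: [-0.4, 0.2, -0.6]
opening: 0.0177
```

Call:
{"name": "move_arm", "arguments": {"increments": [[10,0,0,1,0,0,0],[10,0,0,1,0,0,0],[10,0,0,0,0,0,0]]}}

```text
time: 16.95
tool_pos: [0.5502, -0.0011, 0.1495]
tool_rot: [-3.139, 0.001, -1.914]
contact_force: [1.7, 0.3, -0.7]
opening: 0.0179
```

Call:
{"name": "move_arm", "arguments": {"increments": [[10,0,0,1,0,0,0],[10,0,0,0,0,0,0]]}}

```text
time: 17.2
tool_pos: [0.5505, -0.0012, 0.1487]
tool_rot: [-3.138, 0.001, -1.914]
contact_force: [1.0, -0.2, 0.0]
opening: 0.0177
```

Run:
```python
from lib import *
st(); plan([.54897,-.00093,.1764],-1.914)
```

```text
t 17.2 p [ 0.5505 -0.0012  0.1487] rot [-3.1380e+00  1.2000e-03 -1.9138e+00] F [ 1.02 -0.24  0.05] M [ 0.01 -0.28 -0.04] op 17.73
shift mm [  0.2   1.4 -27.7] rotvec [-0.004  0.001  0.   ]
```

Call:
{"name": "move_arm", "arguments": {"increments": [[10,0,0.8,1,-0.004,0.001,0],[10,0,0,0,0,0,0]]}}

```text
time: 17.45
tool_pos: [0.5507, -0.0012, 0.1482]
tool_rot: [-3.14, 0.0, -1.914]
contact_force: [1.5, -1.0, -1.4]
opening: 0.0177
```

Run:
```python
from lib import *
st(); plan([.54897,-.00093,.1764],-1.914); shot("side","s11.png",(225,120,295,190),8)
```

```text
t 17.45 p [ 0.5507 -0.0012  0.1482] rot [-3.1397e+00  5.0000e-04 -1.9139e+00] F [ 1.5  -1.05 -1.37] M [-0.11 -0.42 -0.01] op 17.69
shift mm [  0.3   1.6 -28.2] rotvec [-0.002  0.     0.   ]
```

View pics/s11.png

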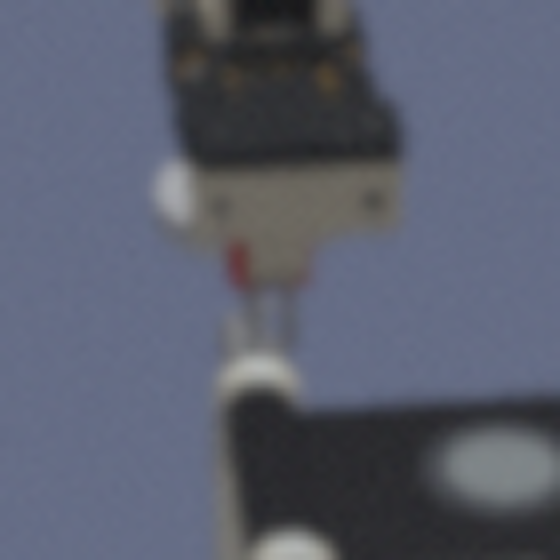

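Call:
{"name": "move_arm", "arguments": {"increments": [[10,0,0.3,1.5,-0.002,0,0]]}}

```text
time: 17.62
tool_pos: [0.5508, -0.0012, 0.1472]
tool_rot: [-3.141, 0.001, -1.914]
contact_force: [1.8, -0.2, 6.0]
opening: 0.018
```

Call:
{"name": "move_arm", "arguments": {"increments": [[10,0,0.3,1.5,-0.002,0,0]]}}

```text
time: 17.75
tool_pos: [0.5509, -0.0011, 0.1462]
tool_rot: [-3.141, 0.001, -1.914]
contact_force: [1.4, -0.6, 5.5]
opening: 0.0176
```

Run:
```python
from lib import *
st(); plan([.54897,-.00093,.1764],-1.914)
```

```text
t 17.75 p [ 0.5509 -0.0011  0.1462] rot [-3.1413e+00  9.0000e-04 -1.9139e+00] F [ 1.36 -0.57  5.46] M [-0.1  -0.32 -0.04] op 17.59
shift mm [  0.4   1.9 -30.2] rotvec [-0.     0.001  0.   ]
```

Call:
{"name": "move_arm", "arguments": {"increments": [[10,0,0.2,1.5,0,0,0]]}}

```text
time: 17.88
tool_pos: [0.551, -0.0011, 0.1455]
tool_rot: [-3.14, 0.001, -1.914]
contact_force: [0.7, -0.6, 9.2]
opening: 0.0179
```

Call:
{"name": "move_arm", "arguments": {"increments": [[10,0,0.2,1.5,0,0,0]]}}

```text
time: 18.0
tool_pos: [0.5511, -0.001, 0.145]
tool_rot: [-3.139, 0.001, -1.914]
contact_force: [-1.3, 0.5, 12.4]
opening: 0.0179
```

Call:
{"name": "move_arm", "arguments": {"increments": [[10,0,0.2,1.5,0,0,0]]}}

```text
time: 18.12
tool_pos: [0.5511, -0.001, 0.1447]
tool_rot: [-3.138, 0.002, -1.914]
contact_force: [-0.7, -0.5, 12.5]
opening: 0.0174
```

Run:
```python
from lib import *
st(); plan([.54897,-.00093,.1764],-1.914)
```

```text
t 18.125 p [ 0.5511 -0.001   0.1447] rot [-3.1381e+00  1.5000e-03 -1.9138e+00] F [-0.65 -0.51 12.55] M [-0.06  0.3   0.01] op 17.41
shift mm [  0.6   1.9 -31.7] rotvec [-0.003  0.002  0.   ]
```

Call:
{"name": "move_arm", "arguments": {"increments": [[10,0,0,1.6,-0.003,0.001,0]]}}

```text
time: 18.25
tool_pos: [0.5512, -0.001, 0.1444]
tool_rot: [-3.14, 0.001, -1.914]
contact_force: [-1.7, -0.2, 12.7]
opening: 0.0176
```

Call:
{"name": "move_arm", "arguments": {"increments": [[10,0,0,1.6,-0.002,0.001,0]]}}

```text
time: 18.38
tool_pos: [0.5512, -0.001, 0.1442]
tool_rot: [-3.141, -0.0, -1.914]
contact_force: [-0.8, 0.1, 13.3]
opening: 0.0181
```

Run:
```python
from lib import *
st(); plan([.54897,-.00093,.1764],-1.914)
```

```text
t 18.375 p [ 0.5512 -0.001   0.1442] rot [-3.1412e+00 -2.0000e-04 -1.9136e+00] F [-0.77  0.07 13.26] M [-0.01  0.36 -0.05] op 18.14
shift mm [  0.7   2.1 -32.2] rotvec [-0. -0.  0.]
```

Run:
```python
from lib import *
shot("side","s12.png",(225,120,295,190),8);shot("wrist","w12.png",(180,170,330,310),5);st()
```

```text
t 18.475 p [ 0.5512 -0.001   0.1442] rot [-3.1412e+00 -2.0000e-04 -1.9136e+00] F [-1.82 -1.12 11.92] M [0.   0.35 0.03] op 17.62
```

View pics/s12.png

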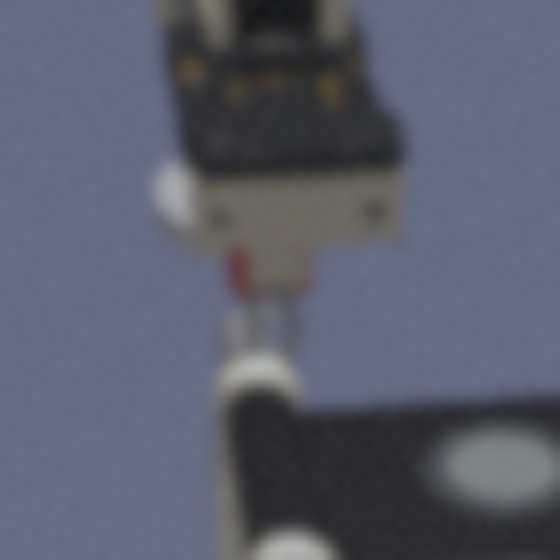

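View pics/w12.png

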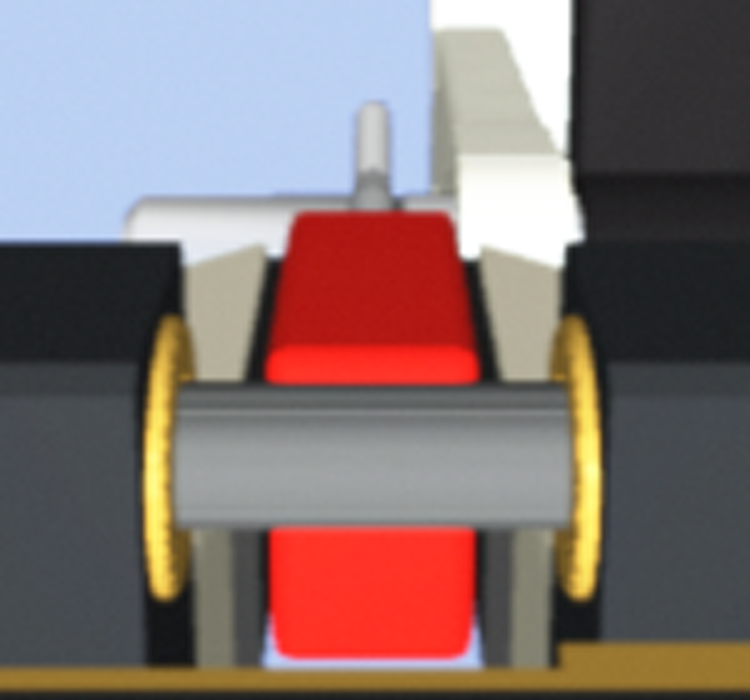

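Call:
{"name": "move_arm", "arguments": {"increments": [[10,0,0,1.9,0,0,0]]}}

```text
time: 18.6
tool_pos: [0.5511, -0.001, 0.1433]
tool_rot: [-3.141, -0.0, -1.913]
contact_force: [0.9, -1.0, 6.7]
opening: 0.0178
```

Call:
{"name": "move_arm", "arguments": {"increments": [[10,0,0,1.9,0,0,0]]}}

```text
time: 18.73
tool_pos: [0.5512, -0.001, 0.1425]
tool_rot: [-3.14, -0.0, -1.913]
contact_force: [-1.4, -0.8, 12.5]
opening: 0.0179
```

Run:
```python
from lib import *
st(); plan([.54897,-.00093,.1764],-1.914)
```

```text
t 18.725 p [ 0.5512 -0.001   0.1425] rot [-3.1398 -0.     -1.9134] F [-1.38 -0.77 12.48] M [-0.04  0.29  0.02] op 17.86
shift mm [  0.7   2.1 -33.9] rotvec [-0.002 -0.     0.001]
```

Call:
{"name": "move_arm", "arguments": {"increments": [[10,0,0,1.8,-0.002,0,0]]}}

```text
time: 18.85
tool_pos: [0.5512, -0.001, 0.1415]
tool_rot: [-3.141, 0.0, -1.913]
contact_force: [1.3, -1.3, 6.3]
opening: 0.0178
```

Call:
{"name": "move_arm", "arguments": {"increments": [[10,0,0,1.8,-0.001,0,0]]}}

```text
time: 18.98
tool_pos: [0.5512, -0.001, 0.1404]
tool_rot: [3.141, 0.0, -1.913]
contact_force: [0.6, -0.7, 7.9]
opening: 0.0179
```

Call:
{"name": "move_arm", "arguments": {"increments": [[10,0,0,1.8,-0.001,0,0]]}}

```text
time: 19.1
tool_pos: [0.5512, -0.001, 0.1392]
tool_rot: [3.141, 0.0, -1.913]
contact_force: [1.5, -0.9, 6.5]
opening: 0.0177
```

Run:
```python
from lib import *
st(); plan([.54897,-.00093,.1764],-1.914)
```

```text
t 19.1 p [ 0.5512 -0.001   0.1392] rot [ 3.1408e+00  2.0000e-04 -1.9131e+00] F [ 1.48 -0.86  6.55] M [-0.09 -0.06 -0.  ] op 17.68
shift mm [  0.7   2.2 -37.2] rotvec [0.001 0.    0.001]
```

Call:
{"name": "move_arm", "arguments": {"increments": [[10,0,0,1.6,0,0,0]]}}

```text
time: 19.23
tool_pos: [0.5511, -0.001, 0.138]
tool_rot: [3.141, 0.0, -1.913]
contact_force: [1.7, -0.9, 4.2]
opening: 0.0177
```

Call:
{"name": "move_arm", "arguments": {"increments": [[10,0,0,1.6,0,0,0]]}}

```text
time: 19.35
tool_pos: [0.5511, -0.001, 0.1364]
tool_rot: [3.141, 0.0, -1.913]
contact_force: [1.6, -1.0, 1.2]
opening: 0.018
```

Call:
{"name": "move_arm", "arguments": {"increments": [[10,0,0,1.6,0,0,0]]}}

```text
time: 19.48
tool_pos: [0.5511, -0.001, 0.1347]
tool_rot: [3.141, 0.0, -1.913]
contact_force: [1.7, -1.2, 3.3]
opening: 0.018
```

Run:
```python
from lib import *
st(); plan([.54897,-.00093,.1764],-1.914)
```

```text
t 19.475 p [ 0.5511 -0.001   0.1347] rot [ 3.1410e+00  2.0000e-04 -1.9131e+00] F [ 1.65 -1.19  3.3 ] M [-0.07 -0.3  -0.06] op 17.96
shift mm [  0.6   2.1 -41.7] rotvec [0.001 0.    0.001]
```

Call:
{"name": "move_arm", "arguments": {"increments": [[10,0,0,1.5,0,0,0]]}}

```text
time: 19.6
tool_pos: [0.551, -0.001, 0.1327]
tool_rot: [3.141, 0.0, -1.913]
contact_force: [3.6, 0.2, 0.3]
opening: 0.0178
```

Call:
{"name": "move_arm", "arguments": {"increments": [[10,0,0,1.4,0,0,0]]}}

```text
time: 19.73
tool_pos: [0.551, -0.001, 0.1309]
tool_rot: [3.14, 0.0, -1.913]
contact_force: [2.7, -1.2, 0.9]
opening: 0.0178
```

Call:
{"name": "move_arm", "arguments": {"increments": [[10,0,0,1.3,0,0,0]]}}

```text
time: 19.85
tool_pos: [0.5505, -0.0009, 0.129]
tool_rot: [3.139, -0.0, -1.913]
contact_force: [1.1, -0.2, -0.0]
opening: 0.0176
```

Call:
{"name": "move_arm", "arguments": {"increments": [[10,0,0,1,0,0,0]]}}

```text
time: 19.98
tool_pos: [0.5497, -0.0007, 0.1274]
tool_rot: [3.137, -0.0, -1.913]
contact_force: [0.5, -0.9, -0.1]
opening: 0.0175
```

Run:
```python
from lib import *
st(); plan([.54897,-.00093,.1764],-1.914)
```

```text
t 19.975 p [ 0.5497 -0.0007  0.1274] rot [ 3.1367e+00 -4.0000e-04 -1.9131e+00] F [ 0.52 -0.92 -0.13] M [ 0.05 -0.16  0.03] op 17.52
shift mm [  0.5   0.9 -49. ] rotvec [ 0.005 -0.     0.001]
```

Call:
{"name": "move_arm", "arguments": {"increments": [[10,0,0,0.7,0.004,0,0],[10,0,0,0,0,0,0]]}}

```text
time: 20.23
tool_pos: [0.5496, -0.0006, 0.1269]
tool_rot: [3.141, -0.0, -1.913]
contact_force: [0.7, -0.5, 0.7]
opening: 0.0178
```

Call:
{"name": "move_arm", "arguments": {"increments": [[10,0,0,0.7,0,0,0],[10,0,0,0,0,0,0]]}}

```text
time: 20.48
tool_pos: [0.5497, -0.0007, 0.1269]
tool_rot: [3.142, -0.0, -1.913]
contact_force: [0.2, 0.4, 2.1]
opening: 0.0176
```

Run:
```python
from lib import *
st(); plan([.54897,-.00093,.1764],-1.914); shot("side","s13.png",(225,120,295,190),8)
```

```text
t 20.475 p [ 0.5497 -0.0007  0.1269] rot [ 3.1415e+00 -4.0000e-04 -1.9130e+00] F [0.25 0.43 2.13] M [ 0.02 -0.01  0.  ] op 17.58
shift mm [  0.5   0.6 -49.5] rotvec [ 0.    -0.     0.001]
```

View pics/s13.png

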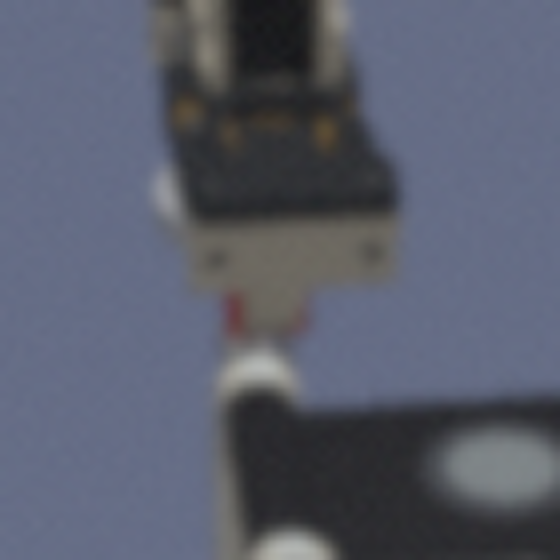

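Call:
{"name": "move_arm", "arguments": {"increments": [[10,0,0,1.2,0,0,0]]}}

```text
time: 20.65
tool_pos: [0.5498, -0.0006, 0.1264]
tool_rot: [-3.141, -0.0, -1.913]
contact_force: [-2.8, 0.2, 12.2]
opening: 0.0178
```

Call:
{"name": "move_arm", "arguments": {"increments": [[10,0,0,0,0,0,0],[24,0,0,0,0,0,0],[24,0,0,0,0,0,0],[30,0,0,0,0,0,0],[36,0,0,0,0,0,0],[36,0,0,0,0,0,0]]}}

```text
time: 21.4
tool_pos: [0.5485, -0.0003, 0.1251]
tool_rot: [3.138, -0.001, -1.913]
contact_force: [-0.7, 0.5, -0.4]
opening: 0.0359
```

Run:
```python
from lib import *
st(); shot("wrist","w14.png",(180,170,330,310),5)
```

```text
t 21.4 p [ 5.485e-01 -3.000e-04  1.251e-01] rot [ 3.1384e+00 -8.0000e-04 -1.9130e+00] F [-0.67  0.49 -0.41] M [ 0.09  0.04 -0.03] op 35.92
```

View pics/w14.png

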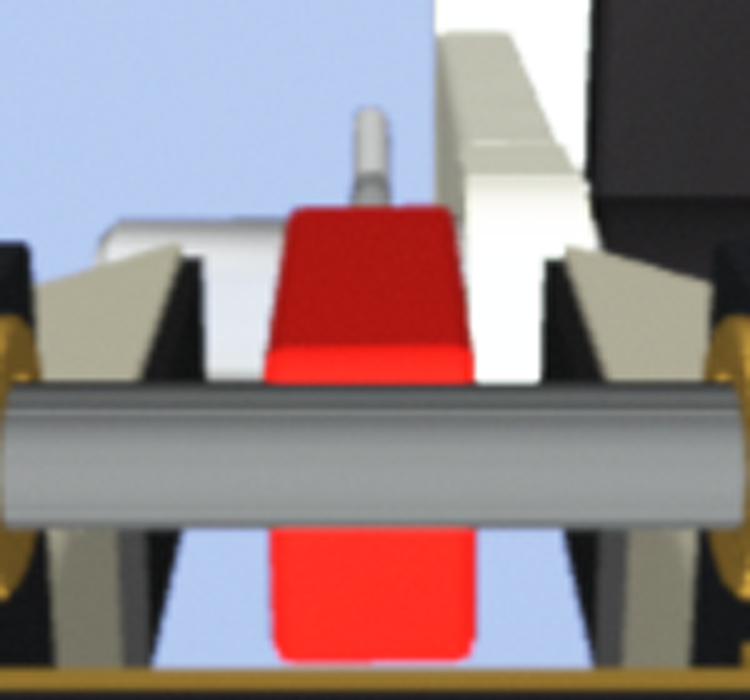

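Call:
{"name": "move_arm", "arguments": {"increments": [[36,0,0,-10,0.003,0,0],[36,0,0,-20,0,0,0],[36,0,0,-30,0,0,0],[36,0,0,-30,0,0,0],[36,0,30,-30,0,0,0],[36,0,40,0,0,0,0],[36,0,40,0,0,0,0],[36,0,0,0,0,0,0],[36,0,0,0,0,0,0]]}}

```text
time: 22.58
tool_pos: [0.4437, 0.0373, 0.255]
tool_rot: [-3.133, 0.001, -1.913]
contact_force: [-0.3, 0.2, -0.1]
opening: 0.0362
```

Run:
```python
from lib import *
st(); c=shot("wrist","w15.png"); S=shot("side","s15.png",(215,110,315,200),6)
yaw=-1.913; r=R.from_euler("xyz",[np.pi,0,yaw])
p=np.array([.5498,-.0006,.1266])
for n,q in dict(tab_top=[-.0005,.0001,-.0356],tip=[-.0005,.0061,.0664]).items():
    P=p+r.apply(q); print(n,P.round(4),proj(c,P).round(1),proj(S,P).round(1))
```

```text
t 22.575 p [0.4437 0.0373 0.255 ] rot [-3.1326e+00  1.4000e-03 -1.9134e+00] F [-0.26  0.18 -0.14] M [ 0.08 -0.04  0.02] op 36.16
tab_top [ 5.499e-01 -1.000e-04  1.622e-01] [[254.3  46. ]] [[257.7 149.2]]
tip [0.5442 0.0019 0.0602] [[254.3  71.9]] [[255.9 177.4]]
```

View pics/w15.png

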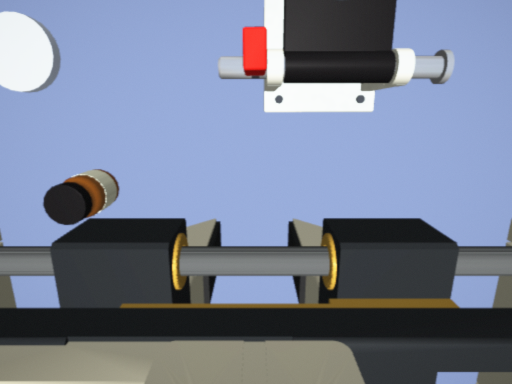

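View pics/s15.png

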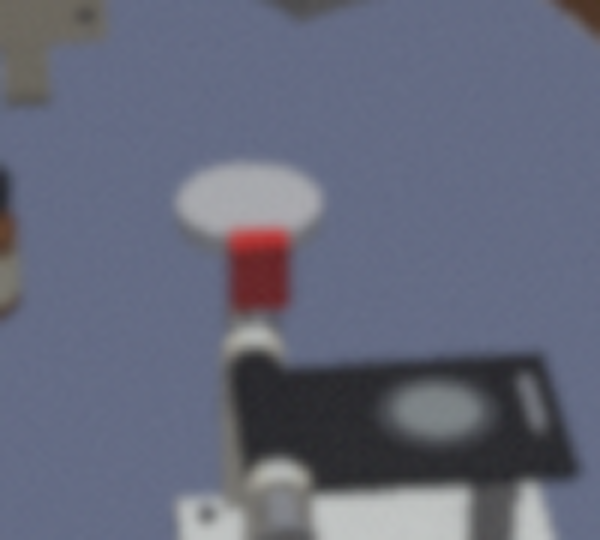

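Run:
```python
from lib import *
print(robot.hand_in())
```

```text
the job is handed in; nothing more can be done
None
```

I took the R-clip out of its parking block and fed its leg into the pin's cross hole. I then pressed it down until the bow sprang over the pin and the crossbar stopped on it. After that I let go, backed the arm away and handed the job in at about 22.6 s; no verdict is reported.

- **Hole:** the wrist camera put the hole about 11 mm out from the lug and 34.3 mm from the pin's end, against the stated 34 mm. The leg went in on the first try with no search.
- **Press:** the highest wrist force I read on the bow was 13.3 N. It then fell to about 0 N as the bow sprang back.
- **Home:** the crossbar met the pin within 1 mm of the expected height. A final check press read 12 N and moved the clip only 0.5 mm.
- **Not measured:** these are wrist readings at the end of each row. The bow's pinch, and so the full load on the pin, was not measured, nor was the bow's final angle. That the bow sprang back is judged only from the force drop and the height reached.
- **Last pictures:** the clip stood upright over the pin, within about 1 pixel (2 mm) of where it should be. The gripper was clear of it, and the arm never went near the jar, slide box or dish.

The first descent over the parking block drifted by up to 10 mm and 0.03 rad; I corrected it before gripping. During the press the tool was pushed about 2 mm sideways and came back when the bow sprang.

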